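# Feed the curing sled along the fence with the push stick

## Task

Pick up the red push stick from its mat and use it to press the wooden sled flat against the aluminium fence before the sled's front reaches the black line, then feed it along the fence, pressed gently and flat against it all the way, until it stands against the stop under the amber curing hood. The fence has been clamped by hand and may stand slightly askew, so follow it by feel: press with a few newtons only, never over about 10 N on fence or stop, and never touch the sled or its coated knob with the gripper. Then lay the stick flat back on its mat, along it, and leave everything else where it stands.

Things in the scene. Friction and masses are not known exactly. Their poses are not given: they have to be found in the camera images.
- station: Grey curing station, fixed: a board 8 mm thick, x -150 to +150 and y -80 to +57 mm from the station's origin, which lies on the desk under it; +x is the feed direction, z up. Over x +72 to +148 mm reaches an amber see-through hood roof, carried by a dark back wall behind the fence (y -73 mm) and open toward +y: roof underside 86 mm, top of its black lamp 102 mm above the desk.
- fence_nominal (a point): Where the middle of the fence's face should be, at the board's top (station x -20, y -37.5, z 8 mm). The fence is a fixed aluminium bar, 250 long (along station x), 12 thick, 30 high, its face looking to station +y. It was clamped by hand: its middle is up to 5 mm off in y and the bar up to 0.09 rad askew, so its true line must be felt or seen.
- start_line (a point): Middle of the black line across the board (station x +10 mm, top of the board, z 8 mm).
- stop_nominal (a point): Where the axis of the end stop should be, half way up (station x +138, y -3.5, z 22 mm). The stop is a fixed upright black rubber post, 16 mm across, 28 high, tied to the fence's end by a low bracket, so it shifts with the fence: up to 5 mm along x and 20 mm along y. The sled's front meets it in the middle; the sled's centre is then 43 mm short of the post's axis.
- sled: Wooden block, 70 (x, feed) x 56 (y) x 36 mm high, 0.2 to 0.4 kg, loose on the board, with a turned wooden knob (37 across, 16 high) fixed on top. Origin: centre of its underside; +x is its front (toward the hood), its -y side is to lie flat on the fence. At the start it stands before the black line, 5 to 40 mm off the fence and a little askew.
- sled_corner (a point): On the sled's rear edge away from the fence (its -x, +y upright edge), half way up: sled x -35, y +28, z 18 mm. It goes into the notch of the stick.
- push_stick: Red push stick, 0.14 kg. Origin: underside, on the bar's centre line; +x is its working end. Bar 18 wide (y), 22 high, x -72 to +40 mm. A foot at its front reaches across to y -42 and bears the black heel roller (16 across, foremost line x +50, y -29) that pushes the middle of the sled's rear. On the +y side a cheek runs on to x +101, y up to +9; its roller (innermost line x +79, y -1) presses the sled's side.
- stick_grip (a point): Point to grasp: stick x -22, y 0, z 40 mm, in the raised grip that stands on the bar (x -42 to -2 mm, 18 wide, up to z 54 mm). Grasp it across the stick's y.
- stick_notch (a point): Corner between the faces of heel roller and cheek roller: stick x +50, y -1, z 11 mm. With both on the sled, its rear corner (sled_corner) stands here. The rollers spin freely, so the sled is free to turn a little and lie flat on the fence by itself.
- tool_mat: Black rubber mat, 230 (x) x 50 (y) x 2 mm, fixed near the desk's front edge; the stick lies on it along its x at the start, tip toward the mat's +x. Origin: centre of its underside.
- label_roll: Bystander: roll of cream labels, about 73 x 86 x 62 mm, origin under its centre. Leave alone.
- red_cap: Bystander: red cap, 22 mm across, 13 high, origin under its centre. Leave alone.
- dropper: Bystander: small dark dropper bottle, 31 mm across, 68 high, origin under its centre. Leave alone.

How it is judged (in metres and radians):
On the way, in this order (a step that is already met when the one before it is completed fails the run):
1. the push stick is held, lifted off its mat (contact force between the fingers and push_stick above 1 N and height (world z) of push_stick above 0.02 m), for 0.2 s.
2. the sled lies flat on the fence (within 3 mm, measured at the middle of the fence), pressed there by the stick, its front not yet past the black line (y of fence_c0 in the frame of sled between -0.037 and -0.031 m and contact force between push_stick and sled above 0.5 N and x of sled in the frame of station below -0.02 m), for 0.2 s.
3. the sled has been fed along the fence by the stick to the stop (within 3 mm), still flat on the fence (y of fence_c0 in the frame of sled between -0.0385 and -0.0295 m and x of fence_c1 in the frame of sled below 0.046 m and contact force between push_stick and sled above 0.3 N), for 0.1 s.
At the end, for the whole second after the job is handed in: The sled stands with its front within 3 mm of the stop and its side flat on the fence (within 4.5 mm, measured at the middle of the fence), at rest; the push stick lies flat on its mat, within 50 mm along and 22 mm across of the mat's middle and within 0.25 rad of its length, released and at rest (y of fence_c0 in the frame of sled between -0.0385 and -0.0295 m and x of fence_c1 in the frame of sled below 0.046 m and linear speed of each of sled, push_stick below 0.01 m/s and height (world z) of push_stick below 0.006 m and angle between push_stick's own z axis and vertical below 0.1 rad and x of push_stick in the frame of tool_mat between -0.05 and 0.05 m and y of push_stick in the frame of tool_mat between -0.022 and 0.022 m and angle between the x axis of push_stick and the x axis of tool_mat, either way round below 0.25 rad); the robot touches nothing.
It fails at once if with its front past the black line the sled leaves the fence or turns off it (more than 5 mm, measured at the middle of the fence) (x of sled in the frame of station above -0.02 m and (y of fence_c0 in the frame of sled below -0.039 m or y of fence_c0 in the frame of sled above -0.029 m)).
It fails at once if the sled is pressed on the fence or the stop with more than 12 N (contact force between sled and fence_c0 above 12 N or contact force between sled and fence_c1 above 12 N).
It fails at once if the gripper or arm touches the sled or its knob (contact force between any of the arm, the fingers and sled above 0.5 N).
It fails at once if the sled is tipped (angle between sled's own z axis and vertical above 0.2 rad).
It fails at once if a bystander is moved more than 20 mm (distance of any of label_roll, dropper, red_cap from where it was at the start of the episode above 0.02 m).
It also fails if it takes over 72 s, if anything falls off the work surface, if the arm or the gripper's body presses on something with over 40 N, if the wrist force passes 120 N, or if a joint passes its speed limit or range.

## Robot

A 6-joint arm with a two-finger parallel gripper is mounted at the origin on a cart in front of the work surface, level with it; the furniture and walls round the work are solid. World frame = base frame: x ahead of the robot, y to its left, z up, the work surface at z = 0. Lengths are in mm, angles in rad, forces in N, time in s.
With the tool pointing down it reaches from about 150 to 775 mm from the base axis. Payload 6.1 kg.
Tool frame: the origin (TCP) lies midway between the tips of the shut fingers; the grasp point (between the pads) lies 19 mm behind it; z points along the fingers, y is the line along which they close (so a half turn about z gives the same grasp; the last joint's range is limited). The gripper opens to 85 mm and grips with 20 to 120 N. Pads are 22 mm wide; open, the fingers measure 114 mm over their backs; the gripper's body (76 mm by 85 mm) begins 54 mm behind the grasp point. The pads swing forward as they close: fully open they stand 13 mm farther back than shut.
Start: joints at [-1.346, 0.126, -0.04, 1.405, 0, 1.571], TCP at [117.023, -511.775, 231.295] pointing down, gripper open.
Joint ranges: [-2.72, 2.72], [-0.95, 1.95], [-1.27, 1.35], [-1.78, 2.02], [-1.46, 1.47], [-3.14, 3.14]. Speed limits (rad/s): [2.39, 2.39, 3.01, 3.14, 3.14, 3.14].

## Interface

Orientations are given as a rotation vector (axis times angle).
In Python, from workcell import ctrl gives the robot as it stands. The module is installed in compiled form; this text tells all that it offers.
- The arm moves only by the tool carry_out, never from a script. Its argument "targets" is a list of rows, each a list of 7 numbers: the shift along the tool's x, y, z in mm, then the turn, a rotation vector about the tool's x, y, z in rad, then the closure, from 0 (fully open) to 1 (shut). A call has 1 to 12 rows; each row is the pose to reach, as a shift and turn from the pose commanded when the call began, along the tool's axes at that moment; what a row does not reach only later rows make up. A row lasts 1/12 s, in which the tool goes at most 41.7 mm and 7.16 degrees, less where a joint would pass 70% of its speed; a pose out of reach is approached as far as the arm can. A call with a gripper value outside its range is refused whole. The fingers move at their own pace and stop on an object; "squeeze" is the grip in N (left out, the last holds). Time passes only in rows, so rows that repeat a pose let the fingers close. It gives the time, the measured TCP pose, the force, the opening and the grip force at its end, in the units of the state.
- ctrl.sense(): the state, without advancing time (a new reading comes with each control period).
- ctrl.grab_frame(name): name is "scene" or "top" or "wrist"; returns a dict with "pixels" (384x512x3 uint8, blue, green, red), "fovy" (degrees; the focal length in pixels is half the picture's height over the tangent of half this angle, whatever the lens; pixels are square), "cx", "cy" (the principal point, pixels), "xyz" and "orientation" of the camera in the world; the wrist camera has in their place "hand_eye" (4x4, takes a point from camera to tool coordinates, whose origin is the TCP and whose axes are the flange's). Camera axes: x right, y down, z forward; pixel columns grow to the right and rows downward; lengths in mm; the calibration is good to about 2 mm. A picture is of the moment at which its call begins: read the wrist's pose just before it. There is no depth.
- ctrl.close_job(): hands the job in; it is judged then, once.
The state is a dict: "time": time; "q": joint angles; "joint_velocities": joint speeds; "joint_torque": joint torques, N m; "tcp_pos": TCP position; "tool_rot": TCP orientation; "contact_force": force on the tool from outside, world axes, zero at the start; "torque": the same for the moment, N m; "width": finger opening in mm; "grasp_force": force on a finger pad.
Only numpy, scipy, OpenCV 4.12 (cv2) and the standard library are available. Lean on these libraries where they do the work, as an engineer would, in place of code of your own. Each camera call takes 0.05 s, during which the arm holds its last target. There are 200 camera calls.

## Working session

There is one attempt and no reset: what is moved stays moved. The work goes in short steps, Python scripts to look and compute and a tool call to move; the robot and the scene stay as the last step left them, time stands still between calls to the robot, and variables do not carry over. Pictures are saved under pics/ and viewed, at most 11 in all, crops included, and the job is handed in when it is done.

Besides the shell and the picture viewer there is one more tool, called after "Call:" as name(argument=value, ...), one argument or row to a line, values as JSON. carry_out: Moves the arm, as the interface text tells. Its arguments: {"type":"object","properties":{"targets":{"type":"array"},"squeeze":{"type":"number"}},"required":["targets"]}

```bash
mkdir -p pics
cat > h.py <<'E'
import numpy as np, cv2
from scipy.spatial.transform import Rotation as R
from workcell import ctrl
def grab(n,save=None):
    s=ctrl.sense(); f=ctrl.grab_frame(n); im=np.array(f["pixels"],np.uint8)
    if n=="wrist":
        T=np.eye(4);T[:3,:3]=R.from_rotvec(s["tool_rot"]).as_matrix();T[:3,3]=s["tcp_pos"]
        C=T@np.array(f["hand_eye"])
    else:
        C=np.eye(4);o=np.array(f["orientation"]);C[:3,:3]=o if o.shape==(3,3) else R.from_rotvec(o).as_matrix();C[:3,3]=f["xyz"]
    fl=192/np.tan(np.radians(f["fovy"])/2)
    if save: cv2.imwrite("pics/"+save,im)
    return im,dict(C=C,f=fl,cx=f["cx"],cy=f["cy"])
def plane(c,uv,z):
    uv=np.atleast_2d(uv).astype(float)
    d=np.c_[(uv[:,0]-c["cx"])/c["f"],(uv[:,1]-c["cy"])/c["f"],np.ones(len(uv))]@c["C"][:3,:3].T
    p=c["C"][:3,3]; return p+d*((z-p[2])/d[:,2])[:,None]
def proj(c,P):
    q=(np.atleast_2d(P)-c["C"][:3,3])@c["C"][:3,:3]; return np.c_[c["f"]*q[:,0]/q[:,2]+c["cx"],c["f"]*q[:,1]/q[:,2]+c["cy"]]
E
python3 - <<'E'
from h import *
import pickle
print(ctrl.sense())
d={}
ims=[]
for n in("top","scene"):
    im,c=grab(n,n+"0.png"); d[n]=(im,c); print(n,c["C"].round(3),c["f"],c["cx"],c["cy"]); ims.append(im)
pickle.dump(d,open("f0.pkl","wb"))
f=ctrl.grab_frame("top");print(f["orientation"],f.keys())
cv2.imwrite("pics/top0b.png",cv2.resize(ims[0],(800,600),interpolation=cv2.INTER_CUBIC))
cv2.imwrite("pics/scene0b.png",cv2.resize(ims[1],(800,600),interpolation=cv2.INTER_CUBIC))
E
```

```text
{'time': 0.0, 'q': array([-1.34602765e+00,  1.26399228e-01, -4.06021104e-02,  1.40536487e+00,
       -9.45047265e-06,  1.57079961e+00]), 'joint_velocities': array([ 0.00106208, -0.00010539,  0.00016612,  0.00125919, -0.00012225,
       -0.00106779]), 'joint_torque': array([ 6.55257245e-04, -4.35913861e+01,  3.52925062e+01,  1.71521137e-02,
        7.21236574e-05,  3.32078727e-06]), 'tcp_pos': array([ 116.92317842, -511.41605385,  230.52105844]), 'tool_rot': array([-3.12022547e+00, -3.52143119e-01,  2.91163511e-04]), 'contact_force': array([-0.86368001, -0.24482389,  0.7422053 ]), 'torque': array([0.04271306, 0.00834752, 0.04675481]), 'grasp_force': 0.0, 'width': 85.46273113965596}
top [[-3.00000e-02 -9.81000e-01  1.92000e-01  3.33376e+02]
 [-1.00000e+00  2.80000e-02 -1.10000e-02 -1.79565e+02]
 [ 5.00000e-03 -1.92000e-01 -9.81000e-01  8.98930e+02]
 [ 0.00000e+00  0.00000e+00  0.00000e+00  1.00000e+00]] 361.50308457346546 249.36886700200168 189.22849344816282
scene [[ 9.030000e-01 -2.220000e-01  3.680000e-01  7.887600e+01]
 [-4.290000e-01 -4.890000e-01  7.600000e-01 -1.084767e+03]
 [ 1.100000e-02 -8.440000e-01 -5.370000e-01  7.002600e+02]
 [ 0.000000e+00  0.000000e+00  0.000000e+00  1.000000e+00]] 412.09057953500064 262.50827767972055 190.9394586504666
[-2.0924997   2.15420455 -0.21404944] dict_keys(['pixels', 'fovy', 'cx', 'cy', 'xyz', 'orientation'])
```

View pics/top0b.png

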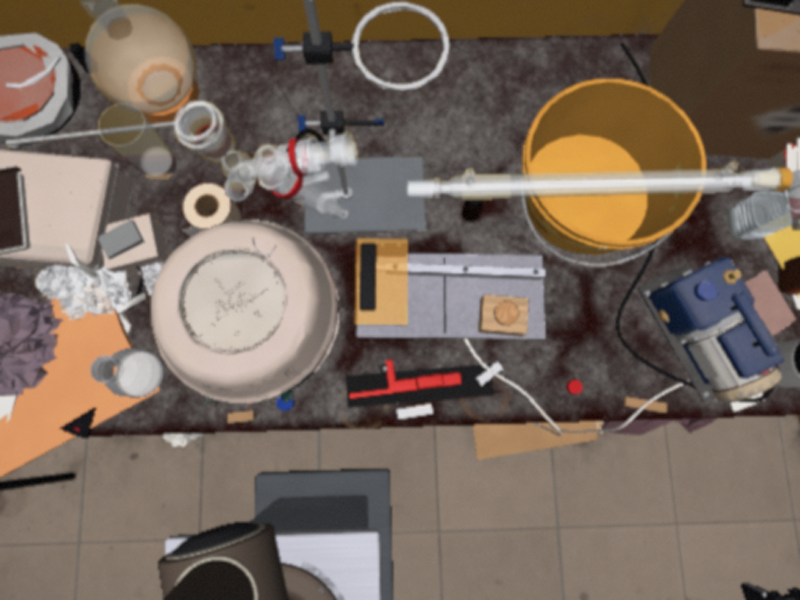

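View pics/scene0b.png

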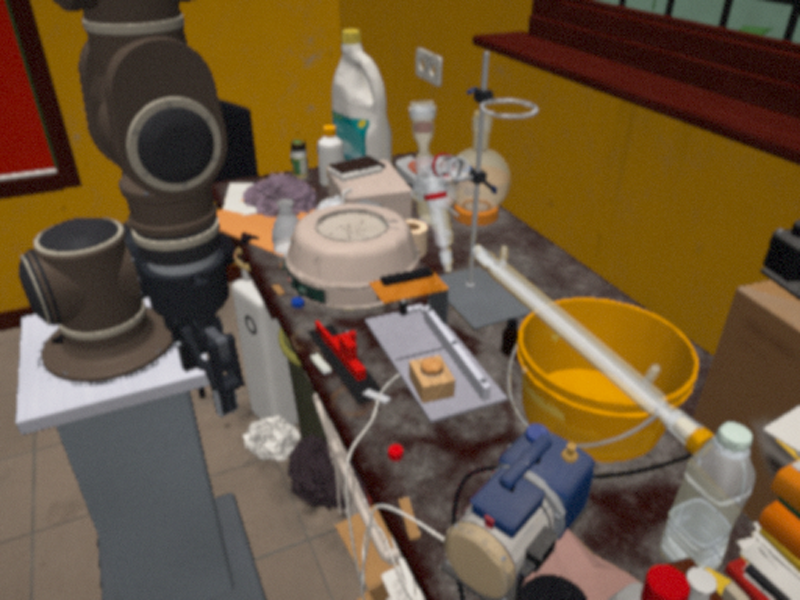

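The pictures show the station's hood to the left (world +y), the sled at (505,315) upscaled and the stick on its mat at (405,383). The stick's tip points to world +y, so the stick and station axes nearly agree.

Run:
```python
from h import *
import pickle
d=pickle.load(open("f0.pkl","rb")); im,c=d["top"]; k=512/800
for n,uv,z in [("board BL",(357,338),8),("board BR",(546,338),8),("board TR",(543,254),8),("fence R",(545,272),38),("fence L",(410,265),38),("line bot",(445,333),8),("line top",(445,278),8),("sled",(505,315),26),("matL",(347,392),2),("matR",(495,380),2),("cap",(575,387),13),("roofTL",(357,238),88)]:
    print(n,plane(c,np.array(uv)*k,z).round(0))
hsv=cv2.cvtColor(im,cv2.COLOR_BGR2HSV)
m=((hsv[...,0]<6)|(hsv[...,0]>174))&(hsv[...,1]>170)&(hsv[...,2]>90)
m=m.astype(np.uint8)
n,l,st,ce=cv2.connectedComponentsWithStats(m)
for i in range(1,n):
    if st[i,4]>40: print(st[i],ce[i],plane(c,ce[i],15).round(1)); 
cr=im[140:275,210:370]; cv2.imwrite("pics/c0.png",cv2.resize(cr,(800,675)[0:2] if 0 else (711,600),interpolation=cv2.INTER_CUBIC))
```

```text
board BL [[ 441. -136.    8.]]
board BR [[ 432. -435.    8.]]
board TR [[ 570. -442.    8.]]
fence R [[ 532. -434.   38.]]
fence L [[ 550. -222.   38.]]
line bot [[ 445. -275.    8.]]
line top [[ 534. -280.    8.]]
sled [[ 468. -369.   26.]]
matL [[ 357. -118.    2.]]
matR [[ 369. -351.    2.]]
cap [[ 354. -472.   13.]]
roofTL [[ 581. -142.   88.]]
[182  89  11  37  92] [187.69565217 107.23913043] [[728.1 -35.   15. ]]
[224 231  72  24 544] [263.01654412 244.84191176] [[ 368.1 -218.1   15. ]]
[363 243   9   9  66] [367.13636364 247.25757576] [[ 354.9 -469.8   15. ]]
```

View pics/c0.png

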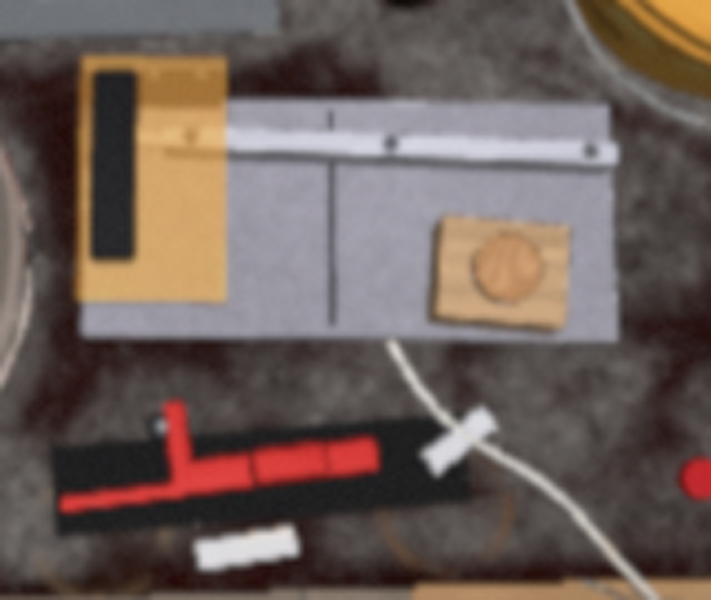

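Run:
```python
from h import *
import pickle
d=pickle.load(open("f0.pkl","rb")); im,c=d["top"]
P=lambda uv,z:plane(c,np.array(uv)/4.444+[210,140],z)
def show(n,uv,z): p=P(uv,z);print(n,p[:,:2].round(1).tolist());return p
b=show("board",[(82,338),(619,341),(610,103)],8)
v=b[0]-b[1];print("yaw station",np.degrees(np.arctan2(v[1],v[0])),np.linalg.norm(v[:2]))
f=show("fence holes",[(192,137),(391,145),(591,150)],38)
e=show("fence front edge",[(229,152),(618,163)],38);v=e[0]-e[1];print("yaw fence",np.degrees(np.arctan2(v[1],v[0])))
show("line",[(331,110),(332,325)],8)
s=show("sled",[(443,216),(570,227),(563,330),(436,320)],44);v=s[0]-s[1]+s[3]-s[2];print(s.mean(0),"yaw",np.degrees(np.arctan2(v[1],v[0])),np.linalg.norm(v)/2)
show("knob",[(508,266)],60)
g=show("grip",[(252,455),(325,443),(328,478),(255,488)],56);print(g.mean(0))
m=show("mat",[(52,450),(58,533),(468,498)],2);v=m[1]-m[2];print("yaw mat",np.degrees(np.arctan2(v[1],v[0])),np.linalg.norm(v))
show("mat mid",[(262,474)],2)
show("bar rear",[(379,455)],24);show("foot tip",[(174,402)],20);show('cheek tip',[(62,503)],20)
```

```text
board [[441.3, -135.5], [430.9, -434.7], [568.0, -440.9]]
yaw station 88.02017552613938 299.3623130165362
fence holes [[547.2, -199.7], [539.6, -309.2], [533.6, -419.4]]
fence front edge [[538.1, -219.8], [525.9, -433.7]]
yaw fence 86.71256598275014
line [[568.3, -280.5], [444.5, -275.1]]
sled [[497.8, -334.4], [489.7, -402.9], [433.8, -394.8], [441.1, -327.1]]
[ 465.58433679 -364.80661702   44.        ] yaw 83.55580026993331 68.57046480010851
knob [[466.7, -364.2]]
grip [[371.8, -225.1], [376.9, -263.3], [358.9, -264.0], [354.9, -226.0]]
[ 365.60989805 -244.58183834   56.        ]
mat [[380.3, -117.5], [335.1, -120.1], [347.4, -346.0]]
yaw mat 93.10306113513408 226.23264546682304
mat mid [[363.7, -233.1]]
bar rear [[371.3, -295.3]]
foot tip [[403.3, -185.6]]
cheek tip [[350.9, -123.7]]
```

```bash
cat >> h.py <<'E'
def rel(x,y,z,yaw):
    """row (tool axes) from the measured pose to TCP x,y,z, pointing down, tool x axis at world angle yaw (deg)"""
    s=ctrl.sense(); A=R.from_rotvec(s["tool_rot"]); a=np.radians(yaw)
    B=R.from_matrix(np.array([[np.cos(a),np.sin(a),0],[np.sin(a),-np.cos(a),0],[0,0,-1]]))
    d=A.inv().apply(np.array([x,y,z])-s["tcp_pos"]); w=(A.inv()*B).as_rotvec()
    print("row",d.round(1).tolist(),w.round(3).tolist()); return d,w
def st():
    s=ctrl.sense(); M=R.from_rotvec(s["tool_rot"]).as_matrix()
    print("t%.2f"%s["time"],"tcp",s["tcp_pos"].round(1),"yaw %.2f"%np.degrees(np.arctan2(M[1,0],M[0,0])),"F",s["contact_force"].round(2),"T",s["torque"].round(2),"w %.1f g %.1f"%(s["width"],s["grasp_force"]))
E
python3 -c "
from h import *
rel(365.6,-244.6,120,96.5);st();print(np.array(ctrl.grab_frame('wrist')['hand_eye']).round(2))"
```

```text
row [301.9, -204.6, 111.0] [-0.001, -0.001, -1.459]
t0.15 tcp [ 116.9 -511.5  230.7] yaw 12.88 F [0.32 0.16 0.21] T [-0.02 -0.06  0.07] w 85.8 g 0.0
[[   0.     -0.95   -0.33   84.03]
 [   1.      0.      0.     -0.21]
 [  -0.     -0.33    0.95 -143.35]
 [   0.      0.      0.      1.  ]]
```

Call:
carry_out(
  targets=[
    [302, -204.6, 111, 0, 0, -1.459, 0],
    [302, -204.6, 111, 0, 0, -1.459, 0],
    [302, -204.6, 111, 0, 0, -1.459, 0],
    [302, -204.6, 111, 0, 0, -1.459, 0],
    [302, -204.6, 111, 0, 0, -1.459, 0],
    [302, -204.6, 111, 0, 0, -1.459, 0],
    [302, -204.6, 111, 0, 0, -1.459, 0],
    [302, -204.6, 111, 0, 0, -1.459, 0],
    [302, -204.6, 111, 0, 0, -1.459, 0],
    [302, -204.6, 111, 0, 0, -1.459, 0],
    [302, -204.6, 111, 0, 0, -1.459, 0],
    [302, -204.6, 111, 0, 0, -1.459, 0],
  ],
)

```text
time: 1.2
tcp_pos: [366.2, -243.7, 119.7]
tool_rot: [-2.081, -2.352, 0.0]
contact_force: [-0.2, 0.3, 0.7]
width: 85.5
grasp_force: 0.0
```

Run:
```python
from h import *
import pickle
st(); im,c=grab("wrist"); st(); pickle.dump((im,c),open("w1.pkl","wb"))
cv2.imwrite("pics/w1.png",cv2.resize(im,(768,576)))
```

```text
t1.20 tcp [ 366.2 -243.7  119.7] yaw 96.98 F [-0.19  0.29  0.66] T [-0.   -0.05  0.03] w 85.5 g 0.0
t1.25 tcp [ 366.1 -244.2  119.9] yaw 97.04 F [0.27 0.   0.18] T [ 0.01 -0.02  0.01] w 85.7 g 0.0
```

View pics/w1.png

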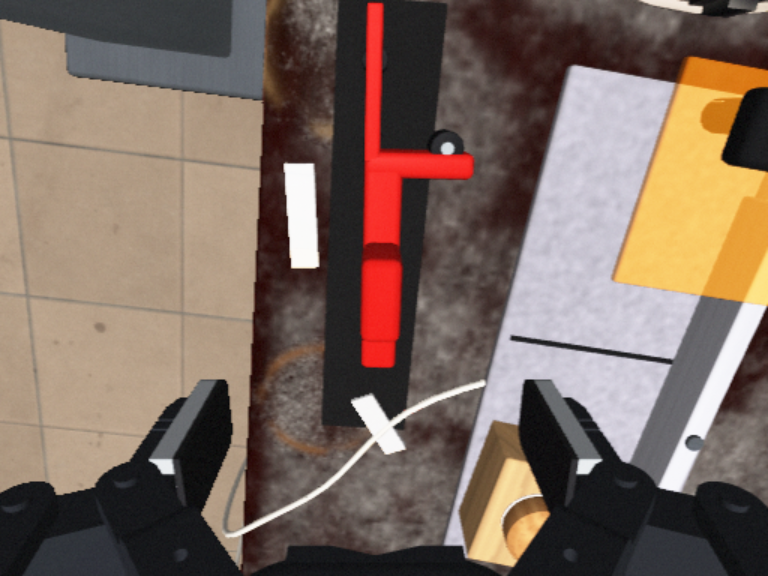

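The wrist view shows the stick upright in the image, with its grip top at (363..400, 258..340), lined up with the fingers.

Run:
```python
from h import *
import pickle
im,c=pickle.load(open("w1.pkl","rb"))
P=lambda uv,z:plane(c,np.array(uv)/1.5,z)
print("grip",P([(363,260),(400,260),(400,340),(362,340)],56).round(1).tolist())
q=P([(381.5,260),(381,340)],56);v=q[0]-q[1];print(q.mean(0),np.degrees(np.arctan2(v[1],v[0])))
q=P([(367,160),(361,365)],24);q2=P([(402,180),(395,365)],24)
for a in(q,q2):v=a[0]-a[1];print("bar",np.degrees(np.arctan2(v[1],v[0])),a.round(1).tolist())
m=P([(340,2),(323,424),(407,428),(447,5)],2);print("mat",m.round(1).tolist())
for a,b in((0,1),(3,2)):v=m[a]-m[b];print(np.degrees(np.arctan2(v[1],v[0])))
print("board edge",P([(569,66),(445,545)],8).round(1).tolist())
print("fence hole",P([(694,443)],38).round(1).tolist(),"top edges",P([(768,267),(666,490)],38).round(1).tolist(),"face bottom",P([(693,300),(628,470)],8).round(1))
rel(366,-244,23,96.5)
```

```text
grip [[358.5, -223.5, 56.0], [374.1, -221.6, 56.0], [379.3, -258.8, 56.0], [362.4, -260.9, 56.0]]
[ 368.56110557 -241.19038211   56.        ] 96.92027363714857
bar 95.01905737673805 [[355.2, -185.3, 24.0], [364.5, -291.0, 24.0]]
bar 95.83036034494205 [[372.5, -192.4, 24.0], [382.3, -288.8, 24.0]]
mat [[334.6, -119.0, 2.0], [347.1, -345.5, 2.0], [397.7, -342.1, 2.0], [383.3, -114.2, 2.0]]
93.15415752932313
93.60272208562687
board edge [[443.0, -133.3, 8.0], [433.9, -423.2, 8.0]]
fence hole [[543.2, -307.7, 38.0]] top edges [[545.6, -209.4, 38.0], [537.9, -339.1, 38.0]] face bottom [[ 537.8 -238.8    8. ]
 [ 534.6 -351.3    8. ]]
row [0.2, -0.0, 96.9] [-0.001, -0.0, 0.009]
```

Call:
carry_out(
  targets=[
    [2, 2, 30, 0, 0, 0.012, 0],
    [2, 2, 60, 0, 0, 0.012, 0.3],
    [2, 2, 85, 0, 0, 0.012, 0.4],
    [2, 2, 97, 0, 0, 0.012, 0.5],
    [2, 2, 97, 0, 0, 0.012, 0.6],
    [2, 2, 97, 0, 0, 0.012, 0.7],
    [2, 2, 97, 0, 0, 0.012, 1],
    [2, 2, 97, 0, 0, 0.012, 1],
    [2, 2, 97, 0, 0, 0.012, 1],
    [2, 2, 97, 0, 0, 0.012, 1],
    [2, 2, 97, 0, 0, 0.012, 1],
    [2, 2, 97, 0, 0, 0.012, 1],
  ],
  squeeze=70,
)

```text
time: 2.25
tcp_pos: [368.1, -243.2, 24.1]
tool_rot: [2.106, 2.329, 0.0]
contact_force: [0.3, -0.3, 5.1]
width: 17.2
grasp_force: 70.6
```

```bash
python3 -c "
from h import *
st()"
```

```text
t2.25 tcp [ 368.1 -243.2   24.1] yaw 95.78 F [ 0.31 -0.3   5.07] T [ 0.03  0.2  -0.02] w 17.2 g 70.6
```

```bash
python3 -c "
from h import *
rel(368,-243,110,95.8);rel(415.3,-484.7,110,86.5)"
```

```text
row [0.2, -0.0, -85.9] [0.001, 0.001, -0.0]
row [-245.1, 22.7, -85.5] [0.001, 0.001, 0.162]
```

Call:
carry_out(
  targets=[
    [0, 0, -20, 0, 0, 0, 1],
    [0, 0, -50, 0, 0, 0, 1],
    [0, 0, -86, 0, 0, 0, 1],
    [-25, 2, -86, 0, 0, 0.02, 1],
    [-60, 5, -86, 0, 0, 0.04, 1],
    [-95, 9, -86, 0, 0, 0.06, 1],
    [-130, 12, -86, 0, 0, 0.085, 1],
    [-165, 15, -86, 0, 0, 0.11, 1],
    [-200, 18, -86, 0, 0, 0.13, 1],
    [-230, 21, -86, 0, 0, 0.15, 1],
    [-245, 22.7, -86, 0, 0, 0.162, 1],
    [-245, 22.7, -86, 0, 0, 0.162, 1],
  ],
)

```text
time: 3.25
tcp_pos: [415.0, -487.2, 107.9]
tool_rot: [-2.291, -2.149, 0.001]
contact_force: [-0.7, 0.3, -0.8]
width: 16.8
grasp_force: 69.6
```

Run:
```python
from h import *
import pickle
st(); im,c=grab("wrist"); st(); pickle.dump((im,c),open("w2.pkl","wb"))
cv2.imwrite("pics/w2.png",cv2.resize(im,(768,576)))
rel(415.3,-484.7,37,86.5)
```

```text
t3.25 tcp [ 415.  -487.2  107.9] yaw 86.35 F [-0.67  0.28 -0.78] T [0.04 0.05 0.03] w 16.8 g 69.6
t3.30 tcp [ 414.6 -485.2  108.1] yaw 86.43 F [-0.12  0.58 -1.87] T [-0.04 -0.03 -0.04] w 16.9 g 69.6
row [0.5, 0.7, 71.1] [-0.001, -0.001, -0.001]
```

View pics/w2.png

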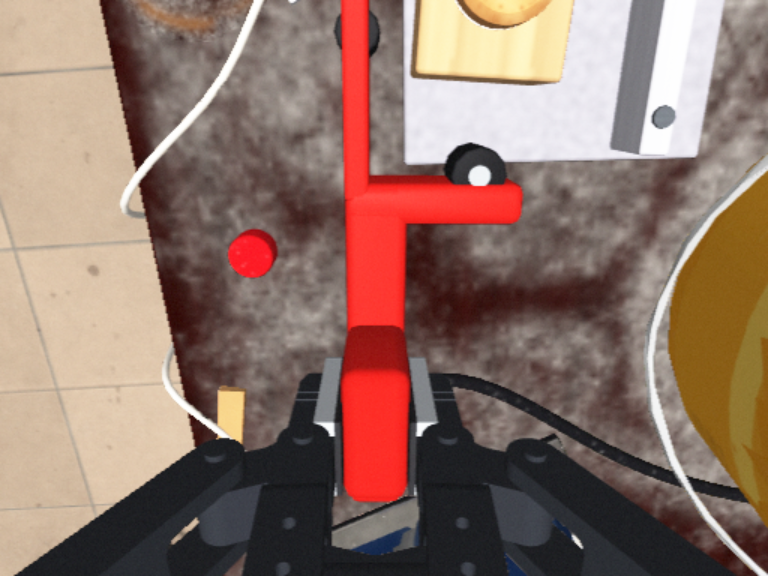

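The stick sits straight in the grip, behind and outside the sled. The sled's rear top corners are at (414,78) and (561,82), and the fence end is near (637,153).

Run:
```python
from h import *
import pickle
im,c=pickle.load(open("w2.pkl","rb"))
P=lambda uv,z:plane(c,np.array(uv)/1.5,z).round(1).tolist()
print("sled rear",P([(414,78),(561,82)],44)); print("bottom",P([(419,83)],8))
print("board rear",P([(406,163),(698,157)],8))
print("fence face top edge",P([(665,0),(637,152)],38),"bot",P([(638,0),(611,149)],8),"hole",P([(663,117)],38))
print("heel axle",P([(480,176)],108), "heel front",P([(475,144)],97),"foot end",P([(521,203)],108),"bar back right corner",P([(404,325)],108))
```

```text
sled rear [[435.5, -395.3, 44.0], [491.2, -400.3, 44.0]]
bottom [[440.3, -396.2, 8.0]]
board rear [[433.0, -430.9, 8.0], [569.3, -436.7, 8.0]]
fence face top edge [[530.3, -373.9, 38.0], [525.7, -429.0, 38.0]] bot [[534.4, -369.1, 8.0], [528.4, -430.5, 8.0]] hole [[534.7, -415.9, 38.0]]
heel axle [[448.2, -424.2, 108.0]] heel front [[448.8, -416.5, 97.0]] foot end [[459.8, -432.6, 108.0]] bar back right corner [[425.0, -468.2, 108.0]]
```

Call:
carry_out(
  targets=[
    [0.5, 0.7, 25, 0, 0, 0, 1],
    [0.5, 0.7, 50, 0, 0, 0, 1],
    [0.5, 0.7, 66, 0, 0, 0, 1],
    [0.5, 0.7, 71, 0, 0, 0, 1],
    [4, 4, 71, 0, 0, 0, 1],
    [9, 8, 71, 0, 0, 0, 1],
    [14, 11, 71, 0, 0, 0, 1],
    [16, 12, 71, 0, 0, 0, 1],
    [16, 12, 71, 0, 0, 0, 1],
    [16, 12, 71, 0, 0, 0, 1],
  ],
)

```text
time: 4.13
tcp_pos: [428.4, -469.1, 39.2]
tool_rot: [2.286, 2.152, -0.0]
contact_force: [0.3, -0.4, -1.1]
width: 17.0
grasp_force: 69.7
```

Run:
```python
from h import *
st(); im,c=grab("wrist"); st()
cv2.imwrite("pics/w3.png",cv2.resize(im,(768,576)))
```

```text
t4.13 tcp [ 428.4 -469.1   39.2] yaw 86.54 F [ 0.29 -0.42 -1.13] T [-0.04  0.03  0.04] w 17.0 g 69.7
t4.18 tcp [ 428.1 -469.2   39. ] yaw 86.52 F [ 0.07  0.58 -1.22] T [0.01 0.01 0.  ] w 16.8 g 69.7
```

View pics/w3.png

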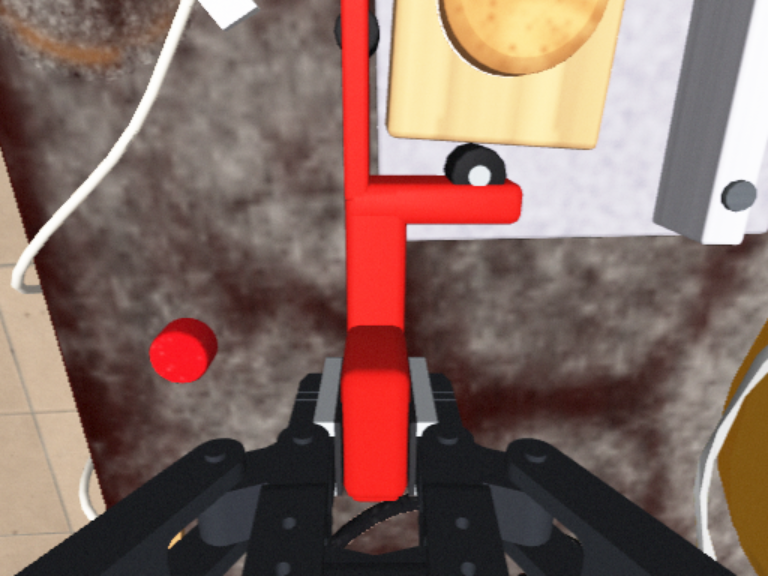

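The heel roller is 2–4 mm behind the sled's rear and the cheek roller just off its side.

Call:
carry_out(
  targets=[
    [1, 2, 2, 0, 0, 0, 1],
    [2, 4, 2, 0, 0, 0, 1],
    [3, 6.5, 2, 0, 0, 0, 1],
    [4, 9, 2, 0, 0, 0, 1],
    [5, 11.5, 2, 0, 0, 0, 1],
    [6, 14, 2, 0, 0, 0, 1],
    [7, 16.5, 2, 0, 0, 0, 1],
    [8, 19, 2, 0, 0, 0, 1],
    [9, 21.5, 2, 0, 0, 0, 1],
    [10, 24, 2, 0, 0, 0, 1],
    [10.5, 26, 2, 0, 0, 0, 1],
    [10.5, 26, 2, 0, 0, 0, 1],
  ],
)

```text
time: 5.18
tcp_pos: [455.0, -459.9, 36.2]
tool_rot: [2.288, 2.153, 0.001]
contact_force: [-0.5, 0.1, -2.4]
width: 16.9
grasp_force: 69.6
```

Run:
```python
from h import *
st(); im,c=grab("wrist"); st()
cv2.imwrite("pics/w4.png",cv2.resize(im,(768,576)))
```

```text
t5.18 tcp [ 455.  -459.9   36.2] yaw 86.53 F [-0.54  0.05 -2.41] T [-0.02 -0.01  0.05] w 16.9 g 69.6
t5.23 tcp [ 454.9 -460.    36.3] yaw 86.52 F [-0.14 -0.5  -2.99] T [ 0.   -0.03  0.  ] w 16.9 g 69.7
```

View pics/w4.png

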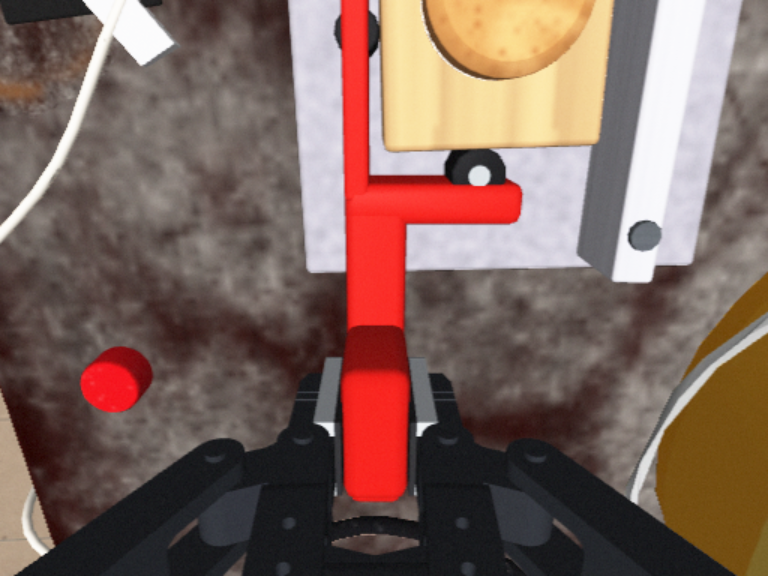

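The sled is turned about 2° counter-clockwise to the stick, with its rear edge running (385,151)–(600,144). A small gap to the fence is left.

Run:
```python
from h import *
im,c=grab("wrist")
P=lambda uv,z:plane(c,np.array(uv)/1.5,z)
for n,uv,z in(("sled rear",[(385,151),(600,144)],44),("top front edge",[(655,0),(614,270)],38),("face bottom",[(600,145),(578,255)],8),("top back",[(697,0),(652,280)],38)):
    p=P(uv,z);v=p[0]-p[1];print(n,p.round(1).tolist(),np.degrees(np.arctan2(v[1],v[0])))
p=P([(645,236)],38);print(p)
```

```text
sled rear [[461.7, -387.9, 44.0], [517.3, -389.5, 44.0]] 178.36504301384642
top front edge [[530.5, -356.1, 38.0], [526.9, -426.4, 38.0]] 87.08067607349408
face bottom [[532.6, -393.4, 8.0], [528.0, -430.7, 8.0]] 83.0278068542901
top back [[540.9, -356.7, 38.0], [538.4, -430.2, 38.0]] 88.05471706620817
[[ 534.83811312 -416.56797309   38.        ]]
```

Call:
carry_out(
  targets=[
    [0.5, 1.5, 0, 0, 0, 0, 1],
    [1, 3, 0, 0, 0, 0, 1],
    [1, 4.5, 0, 0, 0, 0, 1],
    [1, 6, 0, 0, 0, 0, 1],
    [1, 7, 0, 0, 0, 0, 1],
    [1, 8, 0, 0, 0, 0, 1],
    [1, 8.5, 0, 0, 0, 0, 1],
    [1, 9, 0, 0, 0, 0, 1],
    [1, 9, 0, 0, 0, 0, 1],
  ],
)

```text
time: 6.03
tcp_pos: [463.5, -459.7, 36.3]
tool_rot: [-2.288, -2.153, -0.0]
contact_force: [-1.7, -0.3, -0.3]
width: 17.0
grasp_force: 69.7
```

```bash
python3 -c "
from h import *
st()"
```

```text
t6.03 tcp [ 463.5 -459.7   36.3] yaw 86.51 F [-1.73 -0.29 -0.34] T [-0.04  0.34  0.13] w 17.0 g 69.7
```

Call:
carry_out(
  targets=[
    [0, 0.5, 0, 0, 0, 0, 1],
    [0, 1, 0, 0, 0, 0, 1],
    [0, 1.5, 0, 0, 0, 0, 1],
    [0, 1.5, 0, 0, 0, 0, 1],
  ],
)

```text
time: 6.37
tcp_pos: [465.1, -459.8, 36.3]
tool_rot: [2.288, 2.153, 0.0]
contact_force: [-1.4, 0.4, -0.7]
width: 17.3
grasp_force: 69.7
```

```bash
python3 -c "
from h import *
st()"
```

```text
t6.37 tcp [ 465.1 -459.8   36.3] yaw 86.51 F [-1.41  0.35 -0.69] T [-0.    0.39  0.13] w 17.3 g 69.7
```

Call:
carry_out(
  targets=[
    [0, 0.5, 0, 0, 0, 0, 1],
    [0, 1, 0, 0, 0, 0, 1],
    [0, 1, 0, 0, 0, 0, 1],
    [0, 1, 0, 0, 0, 0, 1],
  ],
)

```text
time: 6.7
tcp_pos: [466.0, -459.8, 36.3]
tool_rot: [2.288, 2.153, 0.0]
contact_force: [-0.6, -0.4, -1.3]
width: 17.2
grasp_force: 69.7
```

Call:
carry_out(
  targets=[
    [0, 0.5, 0, 0, 0, 0, 1],
    [0, 1, 0, 0, 0, 0, 1],
    [0, 1, 0, 0, 0, 0, 1],
    [0, 1, 0, 0, 0, 0, 1],
  ],
)

```text
time: 7.03
tcp_pos: [466.5, -459.8, 36.2]
tool_rot: [-2.287, -2.152, 0.001]
contact_force: [-2.9, 0.1, -0.1]
width: 17.1
grasp_force: 69.9
```

Run:
```python
from h import *
im,c=grab("wrist");st()
cv2.imwrite("pics/w5.png",cv2.resize(im,(768,576)))
```

```text
t7.08 tcp [ 466.6 -459.8   36.2] yaw 86.51 F [-3.97 -0.44 -0.58] T [0.1  0.96 0.4 ] w 16.8 g 69.9
```

View pics/w5.png

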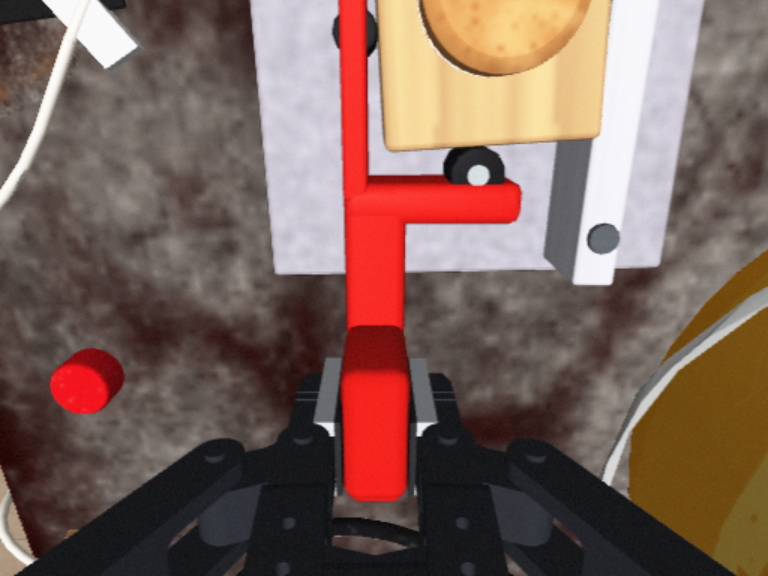

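The sled's rear corner now touches the fence, with about 4 N. The sled is still about 3° askew, its rear edge running (388,150)–(598,137), so I press on gently.

Call:
carry_out(
  targets=[
    [0, 0.5, 0, 0, 0, 0, 1],
    [0, 0.5, 0, 0, 0, 0, 1],
    [0, 0.5, 0, 0, 0, 0, 1],
  ],
)

```text
time: 7.33
tcp_pos: [467.2, -459.8, 36.2]
tool_rot: [-2.288, -2.152, 0.0]
contact_force: [-4.9, 0.2, -0.1]
width: 17.5
grasp_force: 69.9
```

```bash
python3 -c "
from h import *
st()"
```

```text
t7.33 tcp [ 467.2 -459.8   36.2] yaw 86.51 F [-4.89  0.16 -0.05] T [0.18 1.06 0.53] w 17.5 g 69.9
```

Call:
carry_out(
  targets=[
    [0, 0.5, 0, 0, 0, 0, 1],
    [0, 0.5, 0, 0, 0, 0, 1],
    [0, 0.5, 0, 0, 0, 0, 1],
  ],
)

```text
time: 7.58
tcp_pos: [467.8, -459.8, 36.2]
tool_rot: [-2.288, -2.152, 0.0]
contact_force: [-5.9, 1.1, 0.2]
width: 17.0
grasp_force: 69.9
```

Run:
```python
from h import *
im,c=grab("wrist");st()
P=lambda uv,z:plane(c,np.array(uv)/1.5,z)
g=cv2.cvtColor(im,cv2.COLOR_BGR2HSV)
m=((g[...,0]>8)&(g[...,0]<28)&(g[...,1]>60)&(g[...,2]>150)).astype(np.uint8); m[:,:250]=0;m[:,420:]=0;m[130:]=0
pts=[]
for u in range(268,390,4):
    v=np.where(m[:,u])[0]
    if len(v): pts.append((u,v.max()))
pts=np.array(pts,float); print(pts.astype(int).tolist())
p=plane(c,pts,44);k=np.polyfit(p[:,0],p[:,1],1);print("sled yaw",90+np.degrees(np.arctan(k[0])))
```

```text
t7.63 tcp [ 467.8 -459.8   36.2] yaw 86.51 F [-5.35  1.31  0.  ] T [0.18 1.11 0.5 ] w 16.6 g 69.9
[[268, 94], [272, 94], [276, 94], [280, 94], [284, 93], [288, 93], [292, 93], [296, 93], [300, 93], [304, 93], [308, 93], [312, 93], [316, 93], [320, 93], [324, 93], [328, 92], [332, 92], [336, 92], [340, 92], [344, 92], [348, 92], [352, 92], [356, 92], [360, 92], [364, 91], [368, 91], [372, 91], [376, 91], [380, 91], [384, 91], [388, 91]]
sled yaw 87.98694986124694
```

Call:
carry_out(
  targets=[
    [0, 0.4, 0, 0, 0, 0, 1],
    [0, 0.4, 0, 0, 0, 0, 1],
    [0, 0.4, 0, 0, 0, 0, 1],
  ],
)

```text
time: 7.88
tcp_pos: [468.2, -459.9, 36.2]
tool_rot: [-2.288, -2.152, 0.0]
contact_force: [-5.4, 0.3, -0.5]
width: 17.0
grasp_force: 69.9
```

```bash
cat >> h.py <<'E'
def sledyaw():
    im,c=grab("wrist");st()
    g=cv2.cvtColor(im,cv2.COLOR_BGR2HSV)
    m=((g[...,0]>8)&(g[...,0]<28)&(g[...,1]>60)&(g[...,2]>150)).astype(np.uint8); m[130:]=0
    G=cv2.cvtColor(im,cv2.COLOR_BGR2GRAY).astype(float)
    pts=[]
    for u in range(268,390,3):
        if 290<u<340: continue
        v=np.where(m[:,u])[0]
        if len(v):
            b=v.max(); col=G[b-5:b+7,u]; d=np.clip(-np.diff(col),0,None); pts.append((u,b-5+.5+(d*np.arange(len(d))).sum()/max(d.sum(),1)))
    p=plane(c,np.array(pts),44);k=np.polyfit(p[:,0],p[:,1],1);r=p[:,1]-np.polyval(k,p[:,0])
    print("sled yaw %.2f res %.2f  rear y at x490 %.1f"%(90+np.degrees(np.arctan(k[0])),r.std(),np.polyval(k,490)))
E
python3 -c "
from h import *
sledyaw()"
```

```text
t7.93 tcp [ 468.2 -459.9   36.2] yaw 86.51 F [-5.02  0.66 -0.88] T [0.21 1.11 0.5 ] w 17.4 g 69.9
sled yaw 86.82 res 0.09  rear y at x490 -385.0
```

Call:
carry_out(
  targets=[
    [0, 0.4, 0, 0, 0, 0, 1],
    [0, 0.4, 0, 0, 0, 0, 1],
    [0, 0.4, 0, 0, 0, 0, 1],
  ],
)

```text
time: 8.18
tcp_pos: [468.5, -459.9, 36.2]
tool_rot: [-2.288, -2.152, 0.0]
contact_force: [-5.0, 0.5, -0.3]
width: 17.0
grasp_force: 69.9
```

```bash
python3 -c "
from h import *
sledyaw()"
```

```text
t8.23 tcp [ 468.5 -459.8   36.2] yaw 86.51 F [-5.14  1.26 -0.75] T [0.27 1.19 0.53] w 17.0 g 69.9
sled yaw 86.37 res 0.09  rear y at x490 -384.6
```

Call:
carry_out(
  targets=[
    [0, 0.4, 0, 0, 0, 0, 1],
    [0, 0.4, 0, 0, 0, 0, 1],
    [0, 0.4, 0, 0, 0, 0, 1],
  ],
)

```text
time: 8.48
tcp_pos: [468.7, -459.8, 36.2]
tool_rot: [-2.287, -2.152, 0.001]
contact_force: [-5.6, 1.4, -1.0]
width: 17.1
grasp_force: 69.9
```

```bash
python3 -c "
from h import *
sledyaw()"
```

```text
t8.53 tcp [ 468.7 -459.8   36.1] yaw 86.51 F [-5.64  0.15 -0.94] T [0.28 1.33 0.56] w 17.1 g 69.9
sled yaw 86.15 res 0.09  rear y at x490 -384.4
```

Call:
carry_out(
  targets=[
    [1.5, 0, 0, 0, 0, 0, 1],
    [3, 0, 0, 0, 0, 0, 1],
    [4.5, 0, 0, 0, 0, 0, 1],
    [6, 0, 0, 0, 0, 0, 1],
    [8, 0, 0, 0, 0, 0, 1],
    [10, 0, 0, 0, 0, 0, 1],
    [12, 0, 0, 0, 0, 0, 1],
    [14, 0, 0, 0, 0, 0, 1],
    [16, 0, 0, 0, 0, 0, 1],
    [18, 0, 0, 0, 0, 0, 1],
    [18, 0, 0, 0, 0, 0, 1],
  ],
)

```text
time: 9.45
tcp_pos: [469.7, -443.4, 36.6]
tool_rot: [2.288, 2.151, -0.005]
contact_force: [-5.8, -3.9, -0.4]
width: 17.0
grasp_force: 69.9
```

```bash
python3 -c "
from h import *
sledyaw()"
```

```text
t9.50 tcp [ 469.7 -443.4   36.6] yaw 86.46 F [-6.66 -4.12 -0.34] T [-0.72  1.51  0.56] w 16.7 g 69.9
sled yaw 85.97 res 0.08  rear y at x490 -370.7
```

Call:
carry_out(
  targets=[
    [2, -0.3, 0, 0, 0, 0, 1],
    [4, -0.5, 0, 0, 0, 0, 1],
    [6, -0.5, 0, 0, 0, 0, 1],
    [8, -0.5, 0, 0, 0, 0, 1],
    [10, -0.5, 0, 0, 0, 0, 1],
    [12, -0.5, 0, 0, 0, 0, 1],
    [14, -0.5, 0, 0, 0, 0, 1],
    [16, -0.5, 0, 0, 0, 0, 1],
    [18, -0.5, 0, 0, 0, 0, 1],
    [18, -0.5, 0, 0, 0, 0, 1],
  ],
)

```text
time: 10.33
tcp_pos: [470.8, -425.1, 36.6]
tool_rot: [2.288, 2.151, -0.003]
contact_force: [-4.8, -3.6, -1.2]
width: 17.6
grasp_force: 69.8
```

```bash
python3 -c "
from h import *
sledyaw();st()"
```

```text
t10.38 tcp [ 470.7 -425.1   36.5] yaw 86.47 F [-5.65 -3.58 -0.58] T [-0.56  1.22  0.41] w 16.7 g 69.8
sled yaw 85.96 res 0.08  rear y at x490 -352.3
t10.38 tcp [ 470.7 -425.1   36.5] yaw 86.47 F [-5.65 -3.58 -0.58] T [-0.56  1.22  0.41] w 16.7 g 69.8
```

Call:
carry_out(
  targets=[
    [2, 0, 0, 0, 0, 0, 1],
    [4, 0, 0, 0, 0, 0, 1],
    [6, 0, 0, 0, 0, 0, 1],
    [8.5, 0, 0, 0, 0, 0, 1],
    [11, 0, 0, 0, 0, 0, 1],
    [13.5, 0, 0, 0, 0, 0, 1],
    [16, 0, 0, 0, 0, 0, 1],
    [18.5, 0, 0, 0, 0, 0, 1],
    [21, 0, 0, 0, 0, 0, 1],
    [23.5, 0, 0, 0, 0, 0, 1],
    [25, 0, 0, 0, 0, 0, 1],
    [25, 0, 0, 0, 0, 0, 1],
  ],
)

```text
time: 11.38
tcp_pos: [472.4, -400.0, 36.5]
tool_rot: [2.288, 2.151, -0.002]
contact_force: [-4.0, -3.6, -0.6]
width: 17.2
grasp_force: 69.8
```

```bash
python3 -c "
from h import *
sledyaw();st()"
```

```text
t11.43 tcp [ 472.4 -400.    36.5] yaw 86.47 F [-4.81 -2.46 -0.17] T [-0.51  1.11  0.36] w 17.1 g 69.8
sled yaw 86.02 res 0.11  rear y at x490 -327.1
t11.43 tcp [ 472.4 -400.    36.5] yaw 86.47 F [-4.81 -2.46 -0.17] T [-0.51  1.11  0.36] w 17.1 g 69.8
```

Call:
carry_out(
  targets=[
    [2.5, 0.1, 0, 0, 0, 0, 1],
    [5, 0.1, 0, 0, 0, 0, 1],
    [8, 0.2, 0, 0, 0, 0, 1],
    [11, 0.2, 0, 0, 0, 0, 1],
    [14, 0.2, 0, 0, 0, 0, 1],
    [17, 0.3, 0, 0, 0, 0, 1],
    [20, 0.3, 0, 0, 0, 0, 1],
    [23, 0.3, 0, 0, 0, 0, 1],
    [26, 0.4, 0, 0, 0, 0, 1],
    [29, 0.4, 0, 0, 0, 0, 1],
    [32, 0.4, 0, 0, 0, 0, 1],
    [34, 0.4, 0, 0, 0, 0, 1],
  ],
)

```text
time: 12.43
tcp_pos: [474.7, -366.3, 36.6]
tool_rot: [2.288, 2.151, -0.003]
contact_force: [-6.2, -4.4, -0.0]
width: 17.0
grasp_force: 69.8
```

```bash
python3 -c "
from h import *
sledyaw();st()"
```

```text
t12.48 tcp [ 474.7 -365.9   36.6] yaw 86.47 F [-5.56 -2.49 -0.92] T [-0.71  1.21  0.36] w 17.0 g 69.8
sled yaw 85.88 res 0.10  rear y at x490 -293.2
t12.48 tcp [ 474.7 -365.9   36.6] yaw 86.47 F [-5.56 -2.49 -0.92] T [-0.71  1.21  0.36] w 17.0 g 69.8
```

Call:
carry_out(
  targets=[
    [2.5, 0, 0, 0, 0, 0, 1],
    [5, 0, 0, 0, 0, 0, 1],
    [8, 0, 0, 0, 0, 0, 1],
    [11, 0, 0, 0, 0, 0, 1],
    [14, 0.1, 0, 0, 0, 0, 1],
    [17, 0.1, 0, 0, 0, 0, 1],
    [20, 0.1, 0, 0, 0, 0, 1],
    [23, 0.1, 0, 0, 0, 0, 1],
    [26, 0.1, 0, 0, 0, 0, 1],
    [29, 0.2, 0, 0, 0, 0, 1],
    [32, 0.2, 0, 0, 0, 0, 1],
    [34, 0.2, 0, 0, 0, 0, 1],
  ],
)

```text
time: 13.48
tcp_pos: [477.0, -332.2, 36.5]
tool_rot: [2.288, 2.151, -0.003]
contact_force: [-5.6, -3.7, -0.7]
width: 16.8
grasp_force: 69.8
```

```bash
python3 -c "
from h import *
sledyaw();st()"
```

```text
t13.53 tcp [ 477.  -331.9   36.5] yaw 86.48 F [-5.44 -3.24 -0.14] T [-0.7   1.08  0.41] w 17.3 g 69.8
sled yaw 85.93 res 0.07  rear y at x490 -259.1
t13.53 tcp [ 477.  -331.9   36.5] yaw 86.48 F [-5.44 -3.24 -0.14] T [-0.7   1.08  0.41] w 17.3 g 69.8
```

Call:
carry_out(
  targets=[
    [2.5, 0, 0, 0, 0, 0, 1],
    [5, 0, 0, 0, 0, 0, 1],
    [7.5, 0, 0, 0, 0, 0, 1],
    [10, 0, 0, 0, 0, 0, 1],
    [12.5, 0.1, 0, 0, 0, 0, 1],
    [15, 0.1, 0, 0, 0, 0, 1],
    [17, 0.1, 0, 0, 0, 0, 1],
    [19, 0.1, 0, 0, 0, 0, 1],
    [20.5, 0.1, 0, 0, 0, 0, 1],
    [22, 0.1, 0, 0, 0, 0, 1],
    [22, 0.1, 0, 0, 0, 0, 1],
  ],
)

```text
time: 14.45
tcp_pos: [478.5, -310.1, 36.5]
tool_rot: [2.288, 2.151, -0.003]
contact_force: [-4.4, -3.6, -0.5]
width: 16.9
grasp_force: 69.8
```

Call:
carry_out(
  targets=[
    [1, 0, 0, 0, 0, 0, 1],
    [2, 0, 0, 0, 0, 0, 1],
    [3, 0, 0, 0, 0, 0, 1],
    [4, 0, 0, 0, 0, 0, 1],
    [4, 0, 0, 0, 0, 0, 1],
  ],
)

```text
time: 14.87
tcp_pos: [478.7, -306.2, 36.5]
tool_rot: [2.288, 2.151, -0.003]
contact_force: [-4.6, -4.3, -1.0]
width: 17.0
grasp_force: 69.8
```

```bash
python3 -c "
from h import *
sledyaw();st()"
```

```text
t14.92 tcp [ 478.7 -306.2   36.5] yaw 86.47 F [-5.07 -3.29 -0.85] T [-0.69  1.24  0.36] w 17.0 g 69.8
sled yaw 85.93 res 0.09  rear y at x490 -233.0
t14.92 tcp [ 478.7 -306.2   36.5] yaw 86.47 F [-5.07 -3.29 -0.85] T [-0.69  1.24  0.36] w 17.0 g 69.8
```

Call:
carry_out(
  targets=[
    [1, 0, 0, 0, 0, 0, 1],
    [2, 0, 0, 0, 0, 0, 1],
    [3, 0, 0, 0, 0, 0, 1],
    [3, 0, 0, 0, 0, 0, 1],
  ],
)

```text
time: 15.25
tcp_pos: [478.9, -303.2, 36.5]
tool_rot: [2.288, 2.151, -0.002]
contact_force: [-5.2, -3.4, -1.5]
width: 17.1
grasp_force: 69.8
```

Call:
carry_out(
  targets=[
    [1, 0, 0, 0, 0, 0, 1],
    [2, 0, 0, 0, 0, 0, 1],
    [3, 0, 0, 0, 0, 0, 1],
    [3, 0, 0, 0, 0, 0, 1],
  ],
)

```text
time: 15.58
tcp_pos: [479.1, -300.2, 36.5]
tool_rot: [2.288, 2.151, -0.002]
contact_force: [-5.6, -4.1, -0.3]
width: 17.1
grasp_force: 69.8
```

Call:
carry_out(
  targets=[
    [1, 0, 0, 0, 0, 0, 1],
    [2, 0, 0, 0, 0, 0, 1],
    [3, 0, 0, 0, 0, 0, 1],
    [3, 0, 0, 0, 0, 0, 1],
  ],
)

```text
time: 15.92
tcp_pos: [479.3, -297.2, 36.5]
tool_rot: [2.288, 2.151, -0.002]
contact_force: [-5.7, -3.6, -1.1]
width: 17.4
grasp_force: 69.8
```

Not there yet. The sled's centre is at about station x 98.

Call:
carry_out(
  targets=[
    [1, 0, 0, 0, 0, 0, 1],
    [2, 0, 0, 0, 0, 0, 1],
    [2.5, 0, 0, 0, 0, 0, 1],
    [2.5, 0, 0, 0, 0, 0, 1],
  ],
)

```text
time: 16.25
tcp_pos: [479.5, -294.7, 36.5]
tool_rot: [2.288, 2.151, -0.002]
contact_force: [-4.7, -4.0, -1.3]
width: 16.8
grasp_force: 69.8
```

Call:
carry_out(
  targets=[
    [1, 0, 0, 0, 0, 0, 1],
    [2, 0, 0, 0, 0, 0, 1],
    [2.5, 0, 0, 0, 0, 0, 1],
    [2.5, 0, 0, 0, 0, 0, 1],
  ],
)

```text
time: 16.58
tcp_pos: [479.4, -294.2, 37.0]
tool_rot: [2.287, 2.148, -0.008]
contact_force: [-7.2, -10.8, -0.4]
width: 17.0
grasp_force: 69.9
```

```bash
python3 -c "
from h import *
sledyaw();st()
im,c=grab('top');cr=im[140:275,210:370]; cv2.imwrite('pics/t6.png',cv2.resize(cr,(711,600),interpolation=cv2.INTER_CUBIC))"
```

```text
t16.63 tcp [ 479.4 -294.2   36.9] yaw 86.40 F [-7.48 -9.63  0.43] T [-2.12  1.59  0.32] w 17.2 g 69.9
sled yaw 85.84 res 0.07  rear y at x490 -221.1
t16.63 tcp [ 479.4 -294.2   36.9] yaw 86.40 F [-7.48 -9.63  0.43] T [-2.12  1.59  0.32] w 17.2 g 69.9
```

View pics/t6.png

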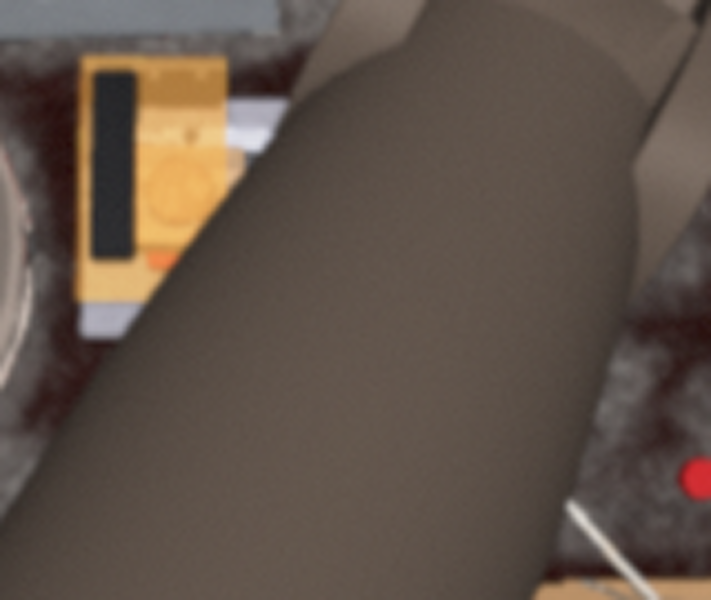

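The sled is at the stop: it moves no further, and the feed force rose from 4 to 10 N, so about 6 N bears on the stop. Retreat now, first off the rollers, then straight back from under the hood.

Call:
carry_out(
  targets=[
    [-1.5, -1.5, 0, 0, 0, 0, 1],
    [-3, -3.5, 0, 0, 0, 0, 1],
    [-5, -6, 0, 0, 0, 0, 1],
    [-8, -9, 0, 0, 0, 0, 1],
    [-14, -11, 0, 0, 0, 0, 1],
    [-24, -12, 0, 0, 0, 0, 1],
    [-36, -12, 0, 0, 0, 0, 1],
    [-50, -12, 0, 0, 0, 0, 1],
    [-64, -12, 0, 0, 0, 0, 1],
    [-78, -12, 0, 0, 0, 0, 1],
    [-90, -12, 0, 0, 0, 0, 1],
    [-90, -12, -20, 0, 0, 0, 1],
  ],
)

```text
time: 17.68
tcp_pos: [460.1, -382.0, 52.6]
tool_rot: [-2.287, -2.146, 0.002]
contact_force: [-0.4, -0.1, -1.8]
width: 16.9
grasp_force: 69.5
```

Run:
```python
from h import *
im,c=grab("wrist");st();cv2.imwrite("pics/w7.png",cv2.resize(im,(768,576)))
a=np.radians(93.3);u=np.array([np.cos(a),np.sin(a)])
t=np.array([364.5,-231.5])-24*u;print(t)
rel(*t,110,93.3)
```

```text
t17.73 tcp [ 462.3 -382.8   58.7] yaw 86.39 F [ 0.76 -0.79  2.48] T [-0.11 -0.03 -0.  ] w 17.4 g 69.8
[ 365.88153665 -255.4602036 ]
row [121.0, -104.2, -51.5] [0.001, 0.001, -0.121]
```

View pics/w7.png

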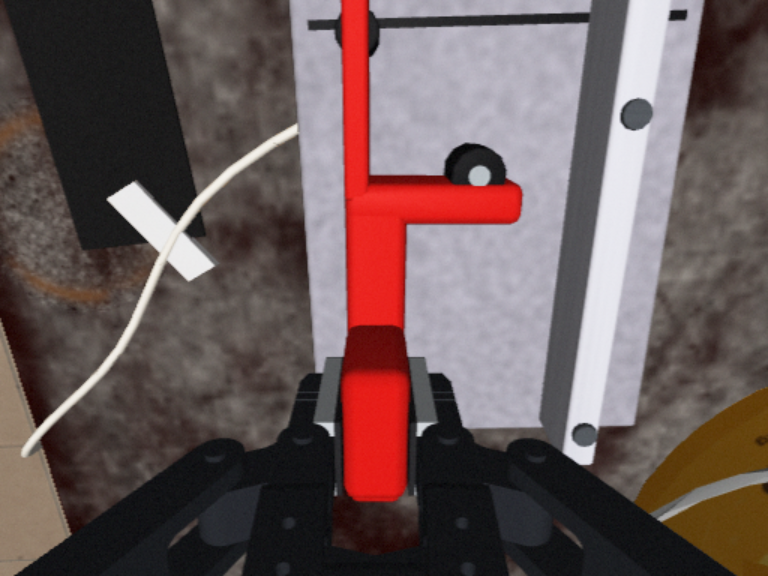

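The wrist view shows the stick intact in the grip and the board behind the sled clear. The mat is at upper left, with the cable tape only at its rear end.

Call:
carry_out(
  targets=[
    [0, -20, -25, 0, 0, 0, 1],
    [0, -50, -50, 0, 0, -0.03, 1],
    [15, -80, -50, 0, 0, -0.06, 1],
    [40, -104, -50, 0, 0, -0.1, 1],
    [70, -104, -50, 0, 0, -0.133, 1],
    [100, -104, -50, 0, 0, -0.133, 1],
    [125, -104, -50, 0, 0, -0.133, 1],
    [133, -104, -50, 0, 0, -0.133, 1],
    [133, -104, -50, 0, 0, -0.133, 1],
    [133, -104, -50, 0, 0, -0.133, 1],
  ],
)

```text
time: 18.57
tcp_pos: [367.0, -242.0, 106.6]
tool_rot: [2.138, 2.3, -0.0]
contact_force: [0.3, 0.0, -1.2]
width: 17.1
grasp_force: 69.6
```

Run:
```python
from h import *
st();rel(366.5,-243,24.5,94)
```

```text
t18.57 tcp [ 367.  -242.   106.6] yaw 94.18 F [ 0.26  0.02 -1.17] T [-0.08  0.03 -0.04] w 17.1 g 69.6
row [-0.9, -0.7, 82.1] [0.001, 0.001, 0.003]
```

Call:
carry_out(
  targets=[
    [0, 0, 30, 0, 0, 0, 1],
    [0, 0, 55, 0, 0, 0, 1],
    [0, 0, 70, 0, 0, 0, 1],
    [0, 0, 77, 0, 0, 0, 1],
    [0, 0, 80, 0, 0, 0, 1],
    [0, 0, 81.5, 0, 0, 0, 1],
    [0, 0, 82.5, 0, 0, 0, 1],
    [0, 0, 82.5, 0, 0, 0, 1],
  ],
)

```text
time: 19.23
tcp_pos: [367.1, -242.1, 24.6]
tool_rot: [2.139, 2.299, 0.0]
contact_force: [-0.4, 0.4, -1.8]
width: 17.1
grasp_force: 69.6
```

```bash
python3 -c "
from h import *
st()"
```

```text
t19.23 tcp [ 367.1 -242.1   24.6] yaw 94.11 F [-0.4   0.38 -1.76] T [-0.03  0.06 -0.02] w 17.1 g 69.6
```

Call:
carry_out(
  targets=[
    [0, 0, 0.7, 0, 0, 0, 1],
    [0, 0, 1.0, 0, 0, 0, 1],
    [0, 0, 1.0, 0, 0, 0, 0.6],
    [0, 0, 1.0, 0, 0, 0, 0.3],
    [0, 0, 1.0, 0, 0, 0, 0],
    [0, 0, 1.0, 0, 0, 0, 0],
    [0, 0, 1.0, 0, 0, 0, 0],
    [0, 0, -20, 0, 0, 0, 0],
    [0, 0, -55, 0, 0, 0, 0],
    [0, 0, -95, 0, 0, 0, 0],
    [0, 0, -130, 0, 0, 0, 0],
    [0, 0, -130, 0, 0, 0, 0],
  ],
)

```text
time: 20.23
tcp_pos: [369.3, -243.2, 160.7]
tool_rot: [2.133, 2.293, 0.003]
contact_force: [1.4, -0.7, 0.6]
width: 85.4
grasp_force: 0.0
```

Call:
carry_out(
  targets=[
    [-40, -40, -20, 0, 0, 0, 0],
    [-80, -80, -40, 0, 0, 0, 0],
    [-120, -120, -40, 0, 0, 0, 0],
    [-150, -150, -40, 0, 0, 0, 0],
    [-180, -180, -40, 0, 0, 0, 0],
    [-180, -180, -40, 0, 0, 0, 0],
    [-180, -180, -40, 0, 0, 0, 0],
  ],
)

```text
time: 20.82
tcp_pos: [196.6, -437.4, 193.8]
tool_rot: [2.145, 2.294, -0.003]
contact_force: [-0.3, 0.2, -0.4]
width: 85.1
grasp_force: 0.0
```

```bash
python3 -c "
from h import *
im,c=grab('top');st();cr=im[140:275,210:370]; cv2.imwrite('pics/t8.png',cv2.resize(cr,(711,600),interpolation=cv2.INTER_CUBIC))"
```

```text
t20.87 tcp [ 197.1 -436.9  193.6] yaw 93.83 F [ 0.2  -0.35  0.35] T [-0.07  0.02 -0.05] w 85.5 g 0.0
```

View pics/t8.png

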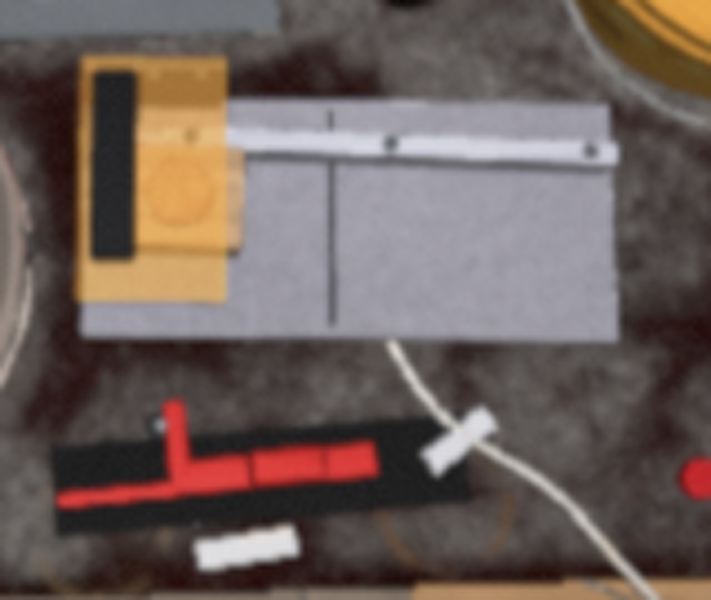

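The sled lies flat on the fence, with its rear edge at (240,200) showing just outside the hood. The stick lies straight on its mat at (215,475) and nothing else has moved.

```bash
python3 -c "
from h import *
print(ctrl.close_job())"
```

```text
the job is handed in; nothing more can be done
None
```

The job is handed in, but no verdict came back: the sled stands flat on the fence against the stop under the hood, the stick lies on its mat, and the arm is clear after about 21 s of the 72 allowed.

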